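# Put away the empty telescopic gauge tube

### The job

Two of the three capped telescopic tubes still hold a gauge rod and one is empty; they look alike, so feel which one is empty by pressing gently on the caps (a rod soon stops the cap). Push the empty tube fully home, inner section before middle section, and stand it upright in the grey tray. Leave the other two standing where they are, never lean hard on a tube, and do not disturb the other things on the bench.

Things in the scene. Friction and masses are not known exactly. Their poses are not given: they have to be found in the camera images.
- tube_a: One of three look-alike capped telescopic tubes, loose, upright on the bench, 0.45 to 0.7 kg empty. Foot 76 mm across, 12 high; outer section 48 mm across up to 110; middle section 39 across with a 48 mm collar, 10 high; inner section 31 across with a closed cap 38 across, 14 high. 134 mm tall shut, 218 to 232 at the start. Origin: centre of the foot's underside; z: tube axis, up.
- tube_a_cap (a point): Centre of the top face of the cap of tube_a: 134 mm above the foot's underside plus the two extensions.
- tube_a_mid (a joint): How far the middle section of tube_a stands out of the outer section: 0 = fully home (collar on the outer section), 0.05 m = fully out. Stays where it is left; about 8 N to slide.
- tube_a_inner (a joint): How far the inner section of tube_a stands out of the middle one: 0 = home (cap on collar), 0.05 m = fully out. Stays where left; about 3 N to slide, so a push on the cap moves it first. If a rod is inside, the cap meets it after 3 to 20 mm and the push then climbs 4 N per mm (foam under the rod), at most 8 mm more; if empty, it goes all the way home, then takes the middle section down.
- tube_b: Another of three look-alike capped telescopic tubes, loose, upright on the bench, 0.45 to 0.7 kg empty. Foot 76 mm across, 12 high; outer section 48 mm across up to 110; middle section 39 across with a 48 mm collar, 10 high; inner section 31 across with a closed cap 38 across, 14 high. 134 mm tall shut, 218 to 232 at the start. Origin: centre of the foot's underside; z: tube axis, up.
- tube_b_cap (a point): Centre of the top face of the cap of tube_b: 134 mm above the foot's underside plus the two extensions.
- tube_b_mid (a joint): How far the middle section of tube_b stands out of the outer section: 0 = fully home (collar on the outer section), 0.05 m = fully out. Stays where it is left; about 8 N to slide.
- tube_b_inner (a joint): How far the inner section of tube_b stands out of the middle one: 0 = home (cap on collar), 0.05 m = fully out. Stays where left; about 3 N to slide, so a push on the cap moves it first. If a rod is inside, the cap meets it after 3 to 20 mm and the push then climbs 4 N per mm (foam under the rod), at most 8 mm more; if empty, it goes all the way home, then takes the middle section down.
- tube_c: The third of three look-alike capped telescopic tubes, loose, upright on the bench, 0.45 to 0.7 kg empty. Foot 76 mm across, 12 high; outer section 48 mm across up to 110; middle section 39 across with a 48 mm collar, 10 high; inner section 31 across with a closed cap 38 across, 14 high. 134 mm tall shut, 218 to 232 at the start. Origin: centre of the foot's underside; z: tube axis, up.
- tube_c_cap (a point): Centre of the top face of the cap of tube_c: 134 mm above the foot's underside plus the two extensions.
- tube_c_mid (a joint): How far the middle section of tube_c stands out of the outer section: 0 = fully home (collar on the outer section), 0.05 m = fully out. Stays where it is left; about 8 N to slide.
- tube_c_inner (a joint): How far the inner section of tube_c stands out of the middle one: 0 = home (cap on collar), 0.05 m = fully out. Stays where left; about 3 N to slide, so a push on the cap moves it first. If a rod is inside, the cap meets it after 3 to 20 mm and the push then climbs 4 N per mm (foam under the rod), at most 8 mm more; if empty, it goes all the way home, then takes the middle section down.
- tray: The tray for empty tubes, a fixed open grey box 200 (x) x 170 (y) x 50 mm high, walls and floor 5 mm thick. Origin: centre of its underside; its x and y axes run along its sides.
- table: The bench; its top is at height 0.
- probe: Bystander: a black hand-held measuring probe lying down, about 165 mm long, 36 mm high. Origin under its body.
- mouse: Bystander: a black computer mouse, 100 x 58 x 30 mm. Origin: centre of its underside.
- vblock: Bystander: a steel vee block, 70 x 50 x 41 mm. Origin: centre of its underside.

How it is judged:
By the outcome, as a careful person would: the job done as asked, in the order asked, and still so for the second after the job is handed in, with the robot touching nothing.
It also fails if it takes over 64 s, if anything falls off the work surface, if the arm or the gripper's body presses on something with over 40 N, if the wrist force passes 120 N, or if a joint passes its speed limit or range.

### The arm

A 7-joint arm with a two-finger parallel gripper is mounted at the origin on the work surface. World frame = base frame: x ahead of the robot, y to its left, z up, the work surface at z = 0. Lengths are in mm, angles in rad, forces in N, time in s.
With the tool pointing down it reaches from about 400 to 875 mm from the base axis. Payload 4.4 kg.
Tool frame: the origin (TCP) lies midway between the tips of the shut fingers; the grasp point (between the pads) lies 19 mm behind it (ctrl.grip_point_offset is the distance from the TCP to the grasp point, in mm); z points along the fingers, y is the line along which they close (so a half turn about z gives the same grasp; the last joint's range is limited). The gripper opens to 85 mm and grips with 20 to 120 N. Pads are 22 mm wide; open, the fingers measure 114 mm over their backs; the gripper's body (76 mm by 85 mm) begins 54 mm behind the grasp point. The pads swing forward as they close: fully open they stand 13 mm farther back than shut.
Start: joints at [1.037, 0.628, 0.038, 1.517, -0.027, 0.996, -0.02], TCP at [293.129, -580.167, 231.313] pointing down, gripper open.
Joint ranges: [-3.06, 3.06], [-0.37, 2.12], [-1.25, 1.32], [0.18, 2.47], [-1.1, 4.24], [0.23, 1.98], [-2.94, 2.94]. Speed limits (rad/s): [2.57, 2.57, 3.14, 3.14, 3.14, 3.14, 3.14].

### API

Orientations are given as [roll, pitch, yaw] about the fixed x, y, z axes, in that order (R = Rz(yaw) Ry(pitch) Rx(roll)).
In Python, from cell import ctrl, vision gives the robot as it stands (ctrl), with the cameras (vision).
- The arm moves only by the tool shift_gripper, called by a JSON object that holds its "name" and its "arguments", one argument or row to a line. Schema: {"type":"object","properties":{"ticks":{"type":"array","items":{"type":"array","items":{"type":"number"},"minItems":7,"maxItems":7},"minItems":1,"maxItems":12},"only":{"type":"string"},"quiet":{"type":"boolean"},"lines":{"type":"string"}},"required":["ticks"],"additionalProperties":false}. ticks is a list of rows, 1 to 12 of them, each of 7 numbers: dx, dy, dz in fractions of the full range, 1 being 0.5 m, then a rotation vector rx, ry, rz in normalised numbers (1 is 2 pi rad), then the finger opening in mm; each row shifts and turns the commanded pose from where the row before left it, along the tool's axes as they then stand; what a row does not reach is not made up. A row lasts 1/10 s, in which the tool goes at most 50 mm and 0.15 rad, less where a joint would pass 70% of its speed; a pose out of reach is approached as far as the arm can. The fingers move at their own pace and stop on an object; the grip force is fixed at half the most. Time passes only in rows, so rows that do not move let the fingers close. The tool returns the time, the measured TCP pose, the force, the opening and the grip force at its end. only (a regular expression) keeps the lines of the reply that match it, lines (a string "A,B") keeps lines A to B, and quiet returns only ok. No shift or turn number may pass 1 either way. Input that does not fit is refused with a message, and nothing moves.
- ctrl.read_state(): the state, without advancing time (a new reading comes with each control period).
- vision.get_image(name): name is "scene" or "side" or "wrist"; returns the picture (420x560x3 uint8, blue, green, red); there is no depth.
- vision.calibration(name): a dict with "fx", "fy", "cx", "cy" (pixels), "rvec" (rotation vector, rad) and "tvec" (3), from world to camera coordinates, as OpenCV has them; the wrist camera has in their place "hand_eye" (4x4, takes a point from camera to tool coordinates, whose origin is the TCP and whose axes are the flange's). Camera axes: x right, y down, z forward; pixel columns grow to the right and rows downward; lengths in mm; the calibration is good to about 2 mm. The wrist camera is an equidistant fisheye: a pixel r from the principal point sees the ray r / f radians off the axis. A picture is of the moment at which its call begins: read the wrist's pose just before it. calibration takes no time and is no camera call.
- ctrl.finish_job(): hands the job in; it is judged then, once.
The state is a dict: "clock": time; "qpos": joint angles; "qd": joint speeds; "tau": joint torques, N m; "eef_pos": TCP position; "tool_rot": TCP orientation; "force": force on the tool from outside, world axes, zero at the start; "torque": the same for the moment, N m; "width": finger opening in mm; "gripper_force": force on a finger pad.
Only numpy, scipy, OpenCV 4.12 (cv2) and the standard library are available. Lean on these libraries where they do the work, as an engineer would, in place of code of your own. Each camera call takes 0.05 s, during which the arm holds its last target. There are 200 camera calls.

## Working session

There is one attempt and no reset: what is moved stays moved. The work goes in short steps, Python scripts to look and compute and a tool call to move; the robot and the scene stay as the last step left them, time stands still between calls to the robot, and variables do not carry over. Pictures are saved under pics/ and viewed, at most 10 in all, crops included, and the job is handed in when it is done.

```bash
ls; mkdir -p pics; python3 - <<'E'
from cell import ctrl, vision
import cv2,numpy as np
a=vision.get_image("scene");b=vision.get_image("side")
cv2.imwrite("pics/scene.png",a);cv2.imwrite("pics/side.png",b)
for n in("scene","side","wrist"):print(n,vision.calibration(n))
s=ctrl.read_state();print(s)
E
```

```text
cell.py
pics
scene {'fx': 413.0671696514836, 'fy': 413.0671696514836, 'cx': 281.6478534069233, 'cy': 207.0770241171781, 'rvec': array([ 2.25412078,  1.00998587, -0.37769325]), 'tvec': array([-392.76819469, -229.29412872, 1327.76992434])}
side {'fx': 421.3560243021774, 'fy': 421.3560243021774, 'cx': 280.1047372956857, 'cy': 206.49635001666542, 'rvec': array([ 2.39810038, -0.06132772,  0.03777214]), 'tvec': array([-562.29708557,  101.10631822, 1117.20545981])}
wrist {'fx': 325.19226210127806, 'fy': 325.19226210127806, 'cx': 282.85295866924974, 'cy': 207.75518886412502, 'hand_eye': array([[ 7.17747685e-04, -9.60341971e-01, -2.78823929e-01,
         6.99096463e+01],
       [ 9.99999694e-01,  7.75708890e-04, -9.75466438e-05,
         4.62797632e-01],
       [ 3.09964337e-04, -2.78823774e-01,  9.60342234e-01,
        -1.42805971e+02],
       [ 0.00000000e+00,  0.00000000e+00,  0.00000000e+00,
         1.00000000e+00]])}
{'clock': 0.1, 'qpos': array([ 1.03721384,  0.62928543,  0.03844761,  1.51826343, -0.02700164,
        0.99630889, -0.02002654]), 'qd': array([-0.00016016, -0.00181187,  0.00077459, -0.00303402,  0.00158045,
        0.0007654 ,  0.00012135]), 'tau': array([ 3.34345081e-03, -5.64537692e+01,  1.23051502e+00, -1.93973994e+01,
        1.13172378e-02,  5.41133704e-03, -1.25353833e-05]), 'eef_pos': array([ 292.86189421, -579.65389853,  230.461959  ]), 'tool_rot': array([-3.13984570e+00,  1.97337178e-05,  4.67752858e-01]), 'force': array([-0.26281835,  0.18012907,  0.29753156]), 'torque': array([ 0.0007502 , -0.00818909,  0.01668182]), 'gripper_force': 0.0, 'width': 85.54504027170705}
```

View pics/scene.png

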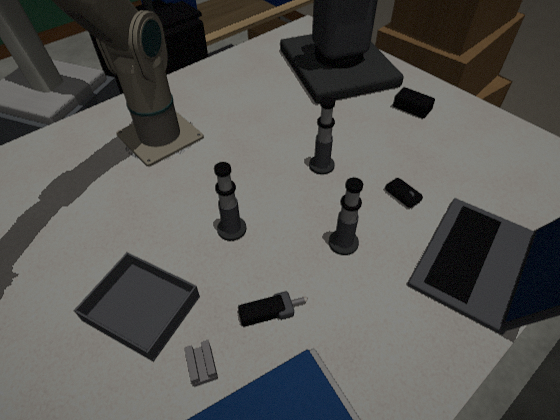

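View pics/side.png

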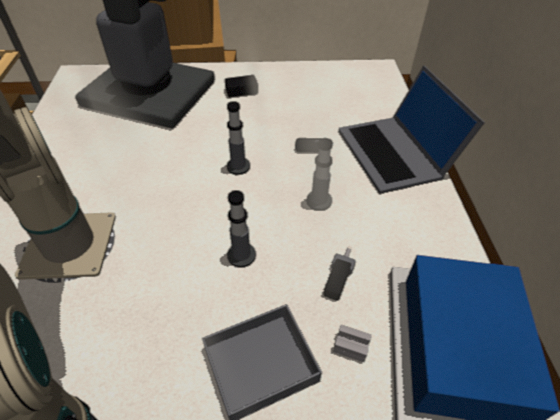

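Scene view: the tubes have caps at about (222,169), (327,103) and (354,185), with feet at (232,229), (322,163) and (344,243). The tray is centred near (138,303). Side view: caps at (237,197), (233,106) and (323,145, washed out), tray centre near (261,362). Next I'll enlarge the caps and triangulate.

```bash
python3 - <<'E'
import cv2,numpy as np
a=cv2.imread("pics/scene.png");b=cv2.imread("pics/side.png")
t=[]
for im,cs in((a,[(222,180),(327,114),(352,196)]),(b,[(237,210),(234,118),(323,158)])):
    r=[]
    for x,y in cs:
        c=im[y-25:y+25,x-22:x+22];c=cv2.resize(c,None,fx=6,fy=6,interpolation=cv2.INTER_NEAREST)
        r.append(cv2.convertScaleAbs(c,alpha=1.0 if im is b else 1.8))
    t.append(np.hstack(r))
cv2.imwrite("pics/m.png",np.vstack(t)[:600])
E
```

```text
(no output)
```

View pics/m.png

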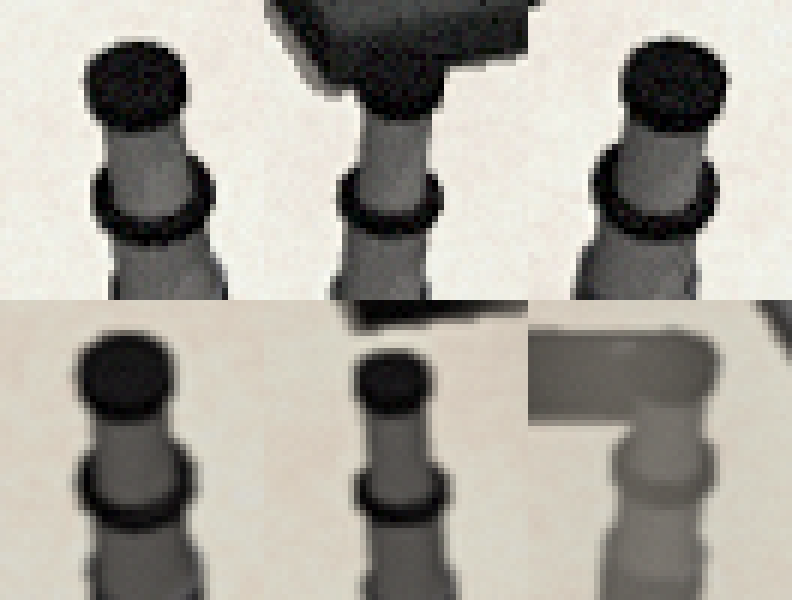

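Six caps are clear. The scene centre cap is partly merged with the lamp foot, and the right one in the side view is grey and overlaps the mouse. I'll triangulate cap middles and tray rim corners.

```bash
cat > h.py <<'E'
import cv2,numpy as np
from cell import ctrl, vision
def cam(n):
    c=vision.calibration(n);K=np.array([[c['fx'],0,c['cx']],[0,c['fy'],c['cy']],[0,0,1]])
    return K,cv2.Rodrigues(c['rvec'])[0],np.array(c['tvec'],float)
def ray(n,p):
    K,R,t=cam(n);d=R.T@np.linalg.solve(K,[p[0],p[1],1.]);return -R.T@t,d/np.linalg.norm(d)
def tri(p,q,n1="scene",n2="side"):
    return cross([ray(n1,p),ray(n2,q)])
def cross(rs):
    A=sum(np.eye(3)-np.outer(d,d) for _,d in rs);b=sum((np.eye(3)-np.outer(d,d))@o for o,d in rs)
    x=np.linalg.solve(A,b);return x,max(np.linalg.norm(np.cross(x-o,d)) for o,d in rs)
def plane(n,p,z):
    o,d=ray(n,p);return o+d*(z-o[2])/d[2]
def wray(p,s):
    from scipy.spatial.transform import Rotation as Ro
    c=vision.calibration("wrist");v=np.array([p[0]-c['cx'],p[1]-c['cy']]);r=np.hypot(*v);th=r/c['fx']
    d=np.r_[v/r*np.sin(th),np.cos(th)];H=c['hand_eye'];R=Ro.from_euler('xyz',s['tool_rot']).as_matrix()
    return R@H[:3,3]+s['eef_pos'],R@H[:3,:3]@d
E
python3 - <<'E'
from h import *
np.set_printoptions(precision=1,suppress=True)
S=[(222.2,168.8),(327.2,102.1),(353.7,184.7)];D=[(235.2,197.2),(233.1,106.3),(325.2,143.5)]
for i,p in enumerate(S):
  for j,q in enumerate(D):
    x,e=tri(p,q)
    if e<12: print(i,j,x,e)
T=[((128,255),(288,307)),((198,297),(320,370)),((152,355),(232,416)),((78,310),(204,346))]
P=[]
for p,q in T:
  x,e=tri(p,q);P.append(x);print(x,e,plane("scene",p,50),plane("side",q,50))
print(np.mean(P,0))
for k,q in (("scene",(232,231)),("scene",(322,165)),("scene",(344,244)),("side",(241,257)),("side",(237,167)),("side",(319,202))): print(k,plane(k,q,8))
for nm,p,q in(("probe",(270,309),(340,273)),("vblock",(201,362),(352,343)),("mouse",(404,192),(313,146))): print(nm,plane("scene",p,20),plane("side",q,20))
E
```

```text
0 0 [457.6 -56.6 219.2] 0.31438392899506024
1 1 [446.4 285.9 226.5] 0.8690947265098657
2 2 [682.8 125.5 216.7] 0.4379840820052615
[ 551.1 -334.4  240.2] 11.171089893397927 [ 389.9 -303.4   50. ] [ 567.1 -240.4   50. ]
[ 609.2 -305.5   29. ] 68.7196246551919 [ 590.7 -242.8   50. ] [ 621.9 -384.6   50. ]
[ 425.5 -361.4 -347.9] 18.62760516507578 [ 636.2 -382.4   50. ] [ 447.1 -461.9   50. ]
[ 437.7 -405.8  115.5] 62.02695031205259 [ 446.3 -450.5   50. ] [ 385.7 -322.3   50. ]
[ 505.9 -351.8    9.2]
scene [467.9 -62.2   8. ]
scene [449.6 286.    8. ]
scene [688.6 123.    8. ]
side [458.4 -67.9   8. ]
side [443.3 277.7   8. ]
side [682.3 116.5   8. ]
probe [ 704.3 -135.3   20. ] [ 703.7 -136.7   20. ]
vblock [ 699.9 -315.2   20. ] [ 702.5 -317.9   20. ]
mouse [684.1 368.1  20. ] [689.9 355.4  20. ]
```

Caps triangulate to within 1 mm, with tops near z≈226, 233 and 224, which fits 218–232. I'll square the yaw, shut the fingers and rise.

Units first: shifts go in shares of 0.5 m and turns go in shares of 2 pi rad. So -45 mm is -0.09, -40 mm is -0.08, 0.117 rad is 0.0186.

{"name": "shift_gripper", "arguments": {
  "ticks": [
    [0, 0, -0.03, 0, 0, 0.0186, 0],
    [0, 0, -0.03, 0, 0, 0.0186, 0],
    [0, 0, -0.03, 0, 0, 0.0186, 0],
    [0, 0, -0.03, 0, 0, 0.0186, 0],
    [0.04, -0.08, 0, 0, 0, 0, 0],
    [0.04, -0.09, 0, 0, 0, 0, 0],
    [0.04, -0.09, 0, 0, 0, 0, 0],
    [0.04, -0.09, 0, 0, 0, 0, 0],
    [0.04, -0.09, 0, 0, 0, 0, 0],
    [0.04, -0.09, 0, 0, 0, 0, 0],
    [0.04, -0.09, 0, 0, 0, 0, 0],
    [0.04, -0.09, 0, 0, 0, 0, 0]
  ]
}}

```text
clock: 1.3
eef_pos: [453.5, -223.2, 291.2]
tool_rot: [-3.141, 0.0, -0.0]
force: [1.1, -0.9, -0.0]
width: 0.2
gripper_force: 0.0
```

To row units: -41 mm is -0.082, 30 mm is 0.06.

{"name": "shift_gripper", "arguments": {
  "ticks": [
    [0.002, -0.082, 0, 0, 0, 0, 0],
    [0.002, -0.082, 0, 0, 0, 0, 0],
    [0.002, -0.082, 0, 0, 0, 0, 0],
    [0.002, -0.082, 0, 0, 0, 0, 0],
    [0, 0, 0.06, 0, 0, 0, 0],
    [0, 0, 0.048, 0, 0, 0, 0],
    [0, 0, 0, 0, 0, 0, 0]
  ]
}}

```text
clock: 2.0
eef_pos: [454.8, -60.6, 234.9]
tool_rot: [-3.141, 0.007, 0.001]
force: [-0.2, -0.5, 0.5]
width: 0.2
gripper_force: 0.0
```

```bash
python3 - <<'E'
from h import *
cv2.imwrite("pics/w1.png",vision.get_image("wrist"))
E
```

```text
(no output)
```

View pics/w1.png

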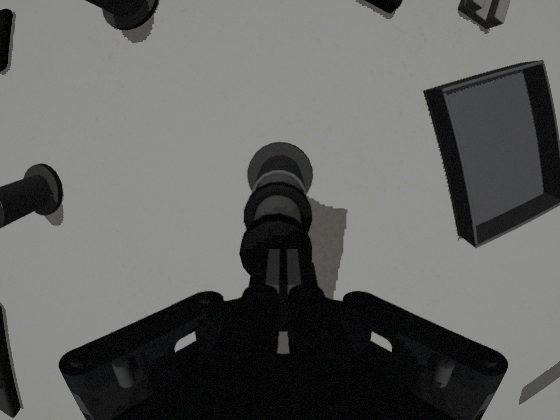

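The wrist view shows the shut tips at (283,255) over the cap at (276,245), about 4 mm off in -y. I'll correct that and press gently.

To row units: -4 mm is -0.008, 3 mm is 0.006.

{"name": "shift_gripper", "arguments": {
  "ticks": [
    [0.006, -0.008, 0, 0, 0, 0, 0],
    [0, 0, 0.006, 0, 0, 0, 0],
    [0, 0, 0.006, 0, 0, 0, 0],
    [0, 0, 0.004, 0, 0, 0, 0],
    [0, 0, 0.004, 0, 0, 0, 0],
    [0, 0, 0.004, 0, 0, 0, 0],
    [0, 0, 0, 0, 0, 0, 0]
  ]
}}

```text
clock: 2.75
eef_pos: [460.2, -57.3, 225.2]
tool_rot: [-3.142, 0.0, -0.0]
force: [-0.5, 0.6, -0.1]
width: -0.3
gripper_force: 0.0
```

To row units: -2 mm is -0.004, 1 mm is 0.002.

{"name": "shift_gripper", "arguments": {
  "ticks": [
    [-0.004, 0, 0.002, 0, 0, 0, 0],
    [0, 0, 0.002, 0, 0, 0, 0],
    [0, 0, 0.002, 0, 0, 0, 0],
    [0, 0, 0.002, 0, 0, 0, 0],
    [0, 0, 0, 0, 0, 0, 0]
  ]
}}

```text
clock: 3.25
eef_pos: [458.5, -57.3, 221.3]
tool_rot: [3.142, -0.0, -0.0]
force: [0.8, -0.4, 2.4]
width: 0.2
gripper_force: 1.2
```

To row units: 1 mm is 0.002.

{"name": "shift_gripper", "arguments": {
  "ticks": [
    [0, 0, 0.002, 0, 0, 0, 0],
    [0, 0, 0.002, 0, 0, 0, 0],
    [0, 0, 0.002, 0, 0, 0, 0],
    [0, 0, 0, 0, 0, 0, 0]
  ]
}}

```text
clock: 3.65
eef_pos: [458.1, -57.2, 218.1]
tool_rot: [-3.142, 0.0, -0.0]
force: [1.0, 0.4, 1.5]
width: 0.2
gripper_force: 0.9
```

To row units: 1 mm is 0.002.

{"name": "shift_gripper", "arguments": {
  "ticks": [
    [0, 0, 0.002, 0, 0, 0, 0],
    [0, 0, 0.002, 0, 0, 0, 0],
    [0, 0, 0.002, 0, 0, 0, 0],
    [0, 0, 0.002, 0, 0, 0, 0],
    [0, 0, 0, 0, 0, 0, 0]
  ]
}}

```text
clock: 4.15
eef_pos: [457.8, -57.2, 214.1]
tool_rot: [-3.142, 0.001, -0.0]
force: [0.3, 0.3, -0.0]
width: 0.1
gripper_force: 0.0
```

To row units: 1 mm is 0.002.

{"name": "shift_gripper", "arguments": {
  "ticks": [
    [0, 0, 0.002, 0, 0, 0, 0],
    [0, 0, 0.002, 0, 0, 0, 0],
    [0, 0, 0.002, 0, 0, 0, 0],
    [0, 0, 0.002, 0, 0, 0, 0]
  ]
}}

```text
clock: 4.55
eef_pos: [458.1, -57.2, 210.9]
tool_rot: [-3.141, 0.0, -0.0]
force: [-1.9, 1.4, 12.3]
width: 0.1
gripper_force: 6.2
```

{"name": "shift_gripper", "arguments": {
  "ticks": [
    [0, 0, 0, 0, 0, 0, 0],
    [0, 0, 0, 0, 0, 0, 0]
  ]
}}

```text
clock: 4.75
eef_pos: [458.0, -57.2, 210.9]
tool_rot: [-3.141, 0.0, -0.0]
force: [0.1, 0.7, 8.6]
width: 0.3
gripper_force: 4.4
```

{"name": "shift_gripper", "arguments": {
  "ticks": [
    [0, 0, -0.04, 0, 0, 0, 0],
    [0, 0, -0.08, 0, 0, 0, 0],
    [0.02, -0.08, -0.04, 0, 0, 0, 0],
    [0.06, -0.09, 0, 0, 0, 0, 0],
    [0.09, -0.04, 0, 0, 0, 0, 0],
    [0.09, -0.04, 0, 0, 0, 0, 0],
    [0.09, -0.04, 0, 0, 0, 0, 0],
    [0.09, -0.04, 0, 0, 0, 0, 0],
    [0.01, -0.034, 0, 0, 0, 0, 0],
    [0, 0, 0, 0, 0, 0, 0]
  ]
}}

```text
clock: 5.75
eef_pos: [680.0, 125.0, 287.9]
tool_rot: [-3.14, 0.004, 0.004]
force: [-0.7, 0.5, -0.4]
width: -0.3
gripper_force: 0.0
```

Tube at (458,-57) springs back at 8.6 N while holding, so it has a rod. Now the tube at (683,125).

To row units: 20 mm is 0.04, 15 mm is 0.03.

{"name": "shift_gripper", "arguments": {
  "ticks": [
    [0.004, 0, 0.04, 0, 0, 0, 0],
    [0.002, 0, 0.04, 0, 0, 0, 0],
    [0, 0, 0.03, 0, 0, 0, 0],
    [0, 0, 0.012, 0, 0, 0, 0],
    [0, 0, 0.004, 0, 0, 0, 0],
    [0, 0, 0.004, 0, 0, 0, 0],
    [0, 0, 0.002, 0, 0, 0, 0],
    [0, 0, 0.002, 0, 0, 0, 0],
    [0, 0, 0, 0, 0, 0, 0]
  ]
}}

```text
clock: 6.65
eef_pos: [684.1, 121.4, 223.7]
tool_rot: [-3.141, -0.001, -0.0]
force: [-1.2, 0.3, 0.1]
width: 0.3
gripper_force: 0.0
```

To row units: -4 mm is -0.008, -1 mm is -0.002.

{"name": "shift_gripper", "arguments": {
  "ticks": [
    [-0.002, -0.008, 0, 0, 0, 0, 0],
    [0, 0, 0.002, 0, 0, 0, 0],
    [0, 0, 0.002, 0, 0, 0, 0],
    [0, 0, 0.002, 0, 0, 0, 0],
    [0, 0, 0.002, 0, 0, 0, 0]
  ]
}}

```text
clock: 7.15
eef_pos: [683.1, 125.6, 219.7]
tool_rot: [-3.141, -0.0, -0.0]
force: [-0.6, 0.3, 3.4]
width: -0.0
gripper_force: 1.3
```

To row units: 1 mm is 0.002.

{"name": "shift_gripper", "arguments": {
  "ticks": [
    [0, 0, 0.002, 0, 0, 0, 0],
    [0, 0, 0.002, 0, 0, 0, 0],
    [0, 0, 0.002, 0, 0, 0, 0]
  ]
}}

```text
clock: 7.45
eef_pos: [683.1, 125.6, 216.4]
tool_rot: [-3.141, -0.0, -0.0]
force: [-0.6, 1.1, 2.8]
width: 0.1
gripper_force: 1.3
```

{"name": "shift_gripper", "arguments": {
  "ticks": [
    [0, 0, 0.002, 0, 0, 0, 0],
    [0, 0, 0.002, 0, 0, 0, 0],
    [0, 0, 0.002, 0, 0, 0, 0],
    [0, 0, 0.002, 0, 0, 0, 0]
  ]
}}

```text
clock: 7.85
eef_pos: [683.1, 125.5, 212.3]
tool_rot: [-3.141, -0.0, -0.0]
force: [-0.3, 1.2, 2.8]
width: -0.1
gripper_force: 1.3
```

To row units: 1 mm is 0.002.

{"name": "shift_gripper", "arguments": {
  "ticks": [
    [0, 0, 0.002, 0, 0, 0, 0],
    [0, 0, 0.002, 0, 0, 0, 0],
    [0, 0, 0.002, 0, 0, 0, 0],
    [0, 0, 0.002, 0, 0, 0, 0]
  ]
}}

```text
clock: 8.25
eef_pos: [683.1, 125.4, 208.3]
tool_rot: [-3.141, -0.0, -0.0]
force: [-1.0, 1.3, 1.6]
width: 0.5
gripper_force: 1.3
```

To row units: 1 mm is 0.002.

{"name": "shift_gripper", "arguments": {
  "ticks": [
    [0, 0, 0.002, 0, 0, 0, 0],
    [0, 0, 0.002, 0, 0, 0, 0],
    [0, 0, 0.002, 0, 0, 0, 0],
    [0, 0, 0.002, 0, 0, 0, 0]
  ]
}}

```text
clock: 8.65
eef_pos: [683.0, 125.4, 204.3]
tool_rot: [-3.142, -0.0, -0.0]
force: [0.0, 1.0, 3.3]
width: -0.1
gripper_force: 1.3
```

To row units: 1 mm is 0.002.

{"name": "shift_gripper", "arguments": {
  "ticks": [
    [0, 0, 0.002, 0, 0, 0, 0],
    [0, 0, 0.002, 0, 0, 0, 0],
    [0, 0, 0.002, 0, 0, 0, 0],
    [0, 0, 0.002, 0, 0, 0, 0]
  ]
}}

```text
clock: 9.05
eef_pos: [683.0, 125.4, 200.3]
tool_rot: [-3.142, -0.0, -0.0]
force: [-0.1, 1.4, 3.3]
width: -0.3
gripper_force: 1.3
```

To row units: 1 mm is 0.002.

{"name": "shift_gripper", "arguments": {
  "ticks": [
    [0, 0, 0.002, 0, 0, 0, 0],
    [0, 0, 0.002, 0, 0, 0, 0],
    [0, 0, 0.002, 0, 0, 0, 0]
  ]
}}

```text
clock: 9.35
eef_pos: [683.0, 125.4, 197.2]
tool_rot: [-3.142, -0.0, -0.0]
force: [-0.9, 1.2, 2.6]
width: -0.0
gripper_force: 1.3
```

Travel is 26 mm at a steady 3 N, so this one is empty. I'll push it home.

To row units: 2 mm is 0.004.

{"name": "shift_gripper", "arguments": {
  "ticks": [
    [0, 0, 0.004, 0, 0, 0, 0],
    [0, 0, 0.004, 0, 0, 0, 0],
    [0, 0, 0.004, 0, 0, 0, 0],
    [0, 0, 0.004, 0, 0, 0, 0],
    [0, 0, 0.004, 0, 0, 0, 0],
    [0, 0, 0.004, 0, 0, 0, 0],
    [0, 0, 0.004, 0, 0, 0, 0],
    [0, 0, 0.004, 0, 0, 0, 0],
    [0, 0, 0.004, 0, 0, 0, 0],
    [0, 0, 0.004, 0, 0, 0, 0],
    [0, 0, 0.004, 0, 0, 0, 0],
    [0, 0, 0.004, 0, 0, 0, 0]
  ]
}}

```text
clock: 10.55
eef_pos: [683.2, 125.5, 174.1]
tool_rot: [-3.141, -0.001, -0.0]
force: [-1.7, 1.8, 7.7]
width: -0.2
gripper_force: 3.5
```

To row units: 2 mm is 0.004.

{"name": "shift_gripper", "arguments": {
  "ticks": [
    [0, 0, 0.004, 0, 0, 0, 0],
    [0, 0, 0.004, 0, 0, 0, 0],
    [0, 0, 0.004, 0, 0, 0, 0],
    [0, 0, 0.004, 0, 0, 0, 0],
    [0, 0, 0.004, 0, 0, 0, 0],
    [0, 0, 0.004, 0, 0, 0, 0],
    [0, 0, 0.004, 0, 0, 0, 0],
    [0, 0, 0.004, 0, 0, 0, 0],
    [0, 0, 0.004, 0, 0, 0, 0],
    [0, 0, 0.004, 0, 0, 0, 0],
    [0, 0, 0.004, 0, 0, 0, 0],
    [0, 0, 0.004, 0, 0, 0, 0]
  ]
}}

```text
clock: 11.75
eef_pos: [683.1, 125.5, 150.1]
tool_rot: [-3.141, -0.0, -0.0]
force: [-1.5, 1.3, 6.5]
width: 0.7
gripper_force: 3.5
```

To row units: 2 mm is 0.004, 1 mm is 0.002.

{"name": "shift_gripper", "arguments": {
  "ticks": [
    [0, 0, 0.004, 0, 0, 0, 0],
    [0, 0, 0.004, 0, 0, 0, 0],
    [0, 0, 0.004, 0, 0, 0, 0],
    [0, 0, 0.004, 0, 0, 0, 0],
    [0, 0, 0.004, 0, 0, 0, 0],
    [0, 0, 0.004, 0, 0, 0, 0],
    [0, 0, 0.002, 0, 0, 0, 0],
    [0, 0, 0.002, 0, 0, 0, 0]
  ]
}}

```text
clock: 12.55
eef_pos: [683.1, 125.5, 136.0]
tool_rot: [-3.141, -0.0, -0.0]
force: [-1.9, 2.1, 6.6]
width: 0.1
gripper_force: 3.5
```

To row units: 1 mm is 0.002, 0.5 mm is 0.001.

{"name": "shift_gripper", "arguments": {
  "ticks": [
    [0, 0, 0.002, 0, 0, 0, 0],
    [0, 0, 0.001, 0, 0, 0, 0]
  ]
}}

```text
clock: 12.75
eef_pos: [683.1, 125.5, 134.6]
tool_rot: [-3.141, -0.0, -0.0]
force: [-1.5, 1.2, 6.9]
width: 0.1
gripper_force: 3.5
```

{"name": "shift_gripper", "arguments": {
  "ticks": [
    [0, 0, 0.001, 0, 0, 0, 0],
    [0, 0, 0.001, 0, 0, 0, 0]
  ]
}}

```text
clock: 12.95
eef_pos: [683.2, 125.5, 134.1]
tool_rot: [-3.141, -0.001, -0.0]
force: [-3.2, 1.3, 11.6]
width: 0.1
gripper_force: 5.8
```

To row units: 0.5 mm is 0.001.

{"name": "shift_gripper", "arguments": {
  "ticks": [
    [0, 0, 0.001, 0, 0, 0, 0],
    [0, 0, 0, 0, 0, 0, 0]
  ]
}}

```text
clock: 13.15
eef_pos: [683.2, 125.6, 134.0]
tool_rot: [-3.141, -0.001, -0.0]
force: [-3.8, 1.3, 11.2]
width: -0.2
gripper_force: 5.8
```

Stopped hard at z = 134.0 with the force climbing, so it is fully home. I'll rise, open and check the centring.

To row units: -40 mm is -0.08, -20 mm is -0.04.

{"name": "shift_gripper", "arguments": {
  "ticks": [
    [0, 0, -0.04, 0, 0, 0, 0],
    [0, 0, -0.08, 0, 0, 0, 85],
    [0, 0, 0, 0, 0, 0, 85],
    [0, 0, 0, 0, 0, 0, 85],
    [0, 0, 0, 0, 0, 0, 85],
    [0, 0, 0, 0, 0, 0, 85]
  ]
}}

```text
clock: 13.75
eef_pos: [682.1, 124.9, 190.7]
tool_rot: [3.141, 0.003, -0.0]
force: [-0.4, 0.0, 1.1]
width: 72.3
gripper_force: 0.0
```

```bash
python3 - <<'E'
from h import *
s=ctrl.read_state();im=vision.get_image("wrist");a=vision.get_image("scene");b=vision.get_image("side");w=np.hstack([cv2.resize(im,(480,360)),np.vstack([cv2.convertScaleAbs(cv2.resize(a[150:280,270:430],(320,260)),alpha=1.6),cv2.resize(b[120:220,250:400],(320,213))])[:360]])
cv2.imwrite("pics/w2.png",w)
E
```

```text
(no output)
```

View pics/w2.png

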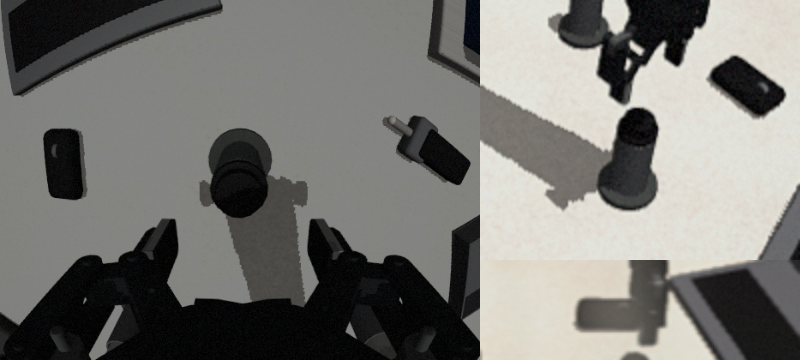

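The tube is shut and upright; its cap at (239,187) lies within about 1 mm of the finger midline at 243. I'll descend onto the outer section and grip.

To row units: 30 mm is 0.06, 20 mm is 0.04.

{"name": "shift_gripper", "arguments": {
  "ticks": [
    [0.002, -0.002, 0.02, 0, 0, 0, 85],
    [0, 0, 0.04, 0, 0, 0, 85],
    [0, 0, 0.06, 0, 0, 0, 85],
    [0, 0, 0.06, 0, 0, 0, 85],
    [0, 0, 0.04, 0, 0, 0, 85],
    [0, 0, 0.02, 0, 0, 0, 85],
    [0, 0, 0, 0, 0, 0, 85],
    [0, 0, 0, 0, 0, 0, 85]
  ]
}}

```text
clock: 14.7
eef_pos: [684.7, 126.5, 72.9]
tool_rot: [-3.141, -0.001, -0.0]
force: [1.1, 0.2, 0.6]
width: 85.1
gripper_force: 0.0
```

To row units: 2 mm is 0.004, -1 mm is -0.002.

{"name": "shift_gripper", "arguments": {
  "ticks": [
    [-0.002, 0, 0.004, 0, 0, 0, 85],
    [0, 0, 0, 0, 0, 0, 40],
    [0, 0, 0, 0, 0, 0, 40],
    [0, 0, 0, 0, 0, 0, 40],
    [0, 0, 0, 0, 0, 0, 40],
    [0, 0, 0, 0, 0, 0, 40],
    [0, 0, 0, 0, 0, 0, 40],
    [0, 0, 0, 0, 0, 0, 40],
    [0, 0, 0, 0, 0, 0, 40]
  ]
}}

```text
clock: 15.6
eef_pos: [683.6, 127.2, 71.4]
tool_rot: [-3.141, -0.001, 0.0]
force: [-0.6, 1.9, 5.0]
width: 47.5
gripper_force: 61.4
```

To row units: -30 mm is -0.06, -20 mm is -0.04.

{"name": "shift_gripper", "arguments": {
  "ticks": [
    [0, 0, -0.01, 0, 0, 0, 40],
    [0, 0, -0.03, 0, 0, 0, 40],
    [0, 0, -0.06, 0, 0, 0, 40],
    [0, 0, -0.06, 0, 0, 0, 40],
    [0, 0, -0.04, 0, 0, 0, 40],
    [0, 0.02, 0, 0, 0, 0, 40],
    [0, 0.04, 0, 0, 0, 0, 40],
    [0, 0.06, 0, 0, 0, 0, 40],
    [0, 0.06, 0, 0, 0, 0, 40],
    [0, 0.06, 0, 0, 0, 0, 40],
    [0, 0.06, 0, 0, 0, 0, 40],
    [0, 0.06, 0, 0, 0, 0, 40]
  ]
}}

```text
clock: 16.8
eef_pos: [680.4, -58.0, 167.7]
tool_rot: [3.14, 0.005, -0.003]
force: [0.4, 0.3, -6.2]
width: 47.4
gripper_force: 63.5
```

```bash
python3 - <<'E'
from h import *
np.set_printoptions(precision=1,suppress=True)
s=ctrl.read_state();print(s['eef_pos'],s['force'],s['width'])
# refine tray corners: grey box outline in both earlier pictures
a=cv2.imread("pics/scene.png");b=cv2.imread("pics/side.png")
C={}
for n,im,(x,y) in(("scene",a,(138,303)),("side",b,(261,362))):
    g=cv2.GaussianBlur(im.max(2),(3,3),0);m=(g<(95 if n=="scene" else 130)).astype(np.uint8)
    l,lab,st,_=cv2.connectedComponentsWithStats(m);k=lab[y,x];print(n,st[k])
    c=max(cv2.findContours((lab==k).astype(np.uint8),0,2)[0],key=cv2.contourArea)
    h=cv2.convexHull(c);
    p=cv2.approxPolyDP(h,5,True)[:,0];print(p.tolist());C[n]=p
    for q in p: print(plane(n,q,50),plane(n,q,0))
E
```

```text
[680.4 -58.  167.7] [ 0.4  0.3 -6.2] 47.430080393933224
scene [  74  252  126  110 7727]
[[127, 252], [195, 285], [199, 294], [153, 361], [74, 311]]
[ 380.6 -301.1   50. ] [ 339.9 -295.3    0. ]
[ 561.5 -231.    50. ] [ 532.  -220.9    0. ]
[ 586. -237.   50.] [ 558.  -227.3    0. ]
[ 647.9 -387.    50. ] [ 623.8 -386.5    0. ]
[ 442.8 -457.9   50. ] [ 405.9 -461.8    0. ]
side [ 202  305  120  115 8701]
[[286, 305], [321, 372], [319, 381], [240, 419], [225, 419], [203, 338]]
[ 563.  -235.2   50. ] [ 565.8 -207.1    0. ]
[ 623.5 -388.7   50. ] [ 629.9 -369.7    0. ]
[ 617.4 -406.2   50. ] [ 623.4 -388.2    0. ]
[ 462.  -467.9   50. ] [ 458.9 -453.6    0. ]
[ 434.2 -466.5   50. ] [ 429.4 -452.1    0. ]
[ 382.4 -304.4   50. ] [ 374.6 -280.5    0. ]
```

The tube is held (47.4 mm, about 6 N weight). Both views put the tray centre at about (506,-348) with yaw ≈0.35. I'll move toward it and check with the wrist camera.

To row units: 30 mm is 0.06, -22 mm is -0.044.

{"name": "shift_gripper", "arguments": {
  "ticks": [
    [-0.01, 0.04, 0, 0, 0, 0, 40],
    [-0.03, 0.06, 0, 0, 0, 0, 40],
    [-0.044, 0.06, 0, 0, 0, 0, 40],
    [-0.044, 0.06, 0, 0, 0, 0, 40],
    [-0.044, 0.06, 0, 0, 0, 0, 40],
    [-0.044, 0.06, 0, 0, 0, 0, 40],
    [-0.044, 0.06, 0, 0, 0, 0, 40],
    [-0.04, 0.06, 0, 0, 0, 0, 40],
    [-0.03, 0.06, 0, 0, 0, 0, 40],
    [-0.018, 0.03, 0, 0, 0, 0, 40],
    [0, 0, 0, 0, 0, 0, 40],
    [0, 0, 0, 0, 0, 0, 40]
  ]
}}

```text
clock: 18.0
eef_pos: [507.6, -328.7, 169.1]
tool_rot: [-3.14, 0.002, -0.002]
force: [0.2, -0.0, -7.2]
width: 47.5
gripper_force: 63.6
```

```bash
python3 - <<'E'
from h import *
s=ctrl.read_state();print(s['eef_pos']);im=vision.get_image("wrist")
cv2.imwrite("pics/w3.png",cv2.convertScaleAbs(im,alpha=1.5))
import pickle;pickle.dump({k:np.array(s[k]) for k in('eef_pos','tool_rot')},open("s3.pkl","wb"))
E
```

```text
[ 507.56411471 -328.7015663   169.14091404]
```

View pics/w3.png

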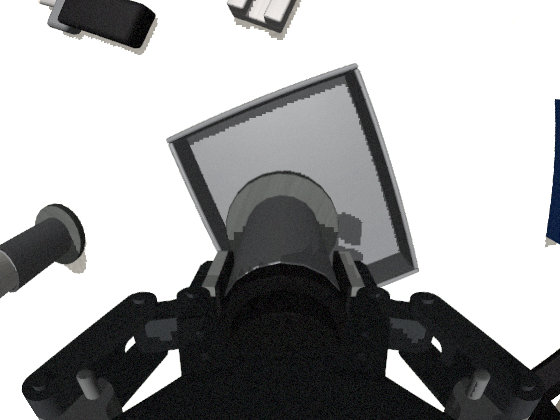

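The wrist view shows the tray rim corners at (169,139), (355,66) and (417,270). The held tube hangs straight, with its foot centred at about (281,226).

```bash
python3 - <<'E'
from h import *
import pickle;s=pickle.load(open("s3.pkl","rb"));np.set_printoptions(precision=1,suppress=True)
def pl(p,z):
    o,d=wray(p,s);return o+d*(z-o[2])/d[2]
P=[pl(p,50) for p in((169,139),(355,66),(417,270))];print(P,(P[0]+P[2])/2,[np.linalg.norm(P[1]-P[i]) for i in(0,2)])
for p,q in(((169,139),(287,306)),((355,66),(321,374))): print(cross([wray(p,s),ray("side",q)]))
for p in((226,225),(337,225),(281,171)): print("foot",pl(p,98))
for z in (0,5): print("floor corners",pl((190,147),z),pl((345,84),z),np.linalg.norm(pl((190,147),z)-pl((345,84),z)),pl((404,252),z))
E
```

```text
[array([ 561.3, -234.3,   50. ]), array([ 619.7, -387.2,   50. ]), array([ 439.2, -457.8,   50. ])] [ 500.3 -346.    50. ] [np.float64(163.7200587084231), np.float64(193.84637346562448)]
(array([ 563.2, -235. ,   47.9]), np.float64(2.442186067756376))
(array([ 622.7, -389.3,   40.5]), np.float64(1.4625354974452627))
foot [ 502.9 -289.4   98. ]
foot [ 502.8 -367.5   98. ]
foot [ 541.  -328.2   98. ]
floor corners [ 549.2 -237.8    0. ] [ 609.4 -388.4    0. ] 162.17080777332504 [ 436.  -462.4   -0. ]
floor corners [ 549.7 -239.3    5. ] [ 608.9 -387.5    5. ] 159.57031440901181 [ 438.3 -460.2    5. ]
```

The tray centre is about (502,-347), the rim about 48 mm high and the floor width 160 mm, all consistent. The foot is at (503,-328), so I'll shift 18 mm and lower.

To row units: 25 mm is 0.05, 15 mm is 0.03.

{"name": "shift_gripper", "arguments": {
  "ticks": [
    [-0.002, 0.018, 0, 0, 0, 0, 40],
    [0, 0.018, 0, 0, 0, 0, 40],
    [0, 0, 0.03, 0, 0, 0, 40],
    [0, 0, 0.05, 0, 0, 0, 40],
    [0, 0, 0.05, 0, 0, 0, 40],
    [0, 0, 0.03, 0, 0, 0, 40],
    [0, 0, 0.014, 0, 0, 0, 40],
    [0, 0, 0, 0, 0, 0, 40]
  ]
}}

```text
clock: 18.85
eef_pos: [507.8, -346.6, 82.6]
tool_rot: [-3.141, 0.001, -0.0]
force: [-0.0, 0.3, -6.2]
width: 47.1
gripper_force: 63.8
```

To row units: 1.5 mm is 0.003, 1 mm is 0.002.

{"name": "shift_gripper", "arguments": {
  "ticks": [
    [0, 0, 0.003, 0, 0, 0, 40],
    [0, 0, 0.003, 0, 0, 0, 40],
    [0, 0, 0.002, 0, 0, 0, 40],
    [0, 0, 0.002, 0, 0, 0, 40],
    [0, 0, 0, 0, 0, 0, 40]
  ]
}}

```text
clock: 19.35
eef_pos: [508.0, -346.6, 78.5]
tool_rot: [3.141, -0.0, -0.0]
force: [-1.0, 0.7, -6.9]
width: 47.6
gripper_force: 63.8
```

To row units: 1 mm is 0.002, 0.5 mm is 0.001.

{"name": "shift_gripper", "arguments": {
  "ticks": [
    [0, 0, 0.002, 0, 0, 0, 40],
    [0, 0, 0.001, 0, 0, 0, 40],
    [0, 0, 0.001, 0, 0, 0, 40],
    [0, 0, 0, 0, 0, 0, 40]
  ]
}}

```text
clock: 19.75
eef_pos: [507.9, -346.6, 76.4]
tool_rot: [-3.142, -0.0, -0.0]
force: [-0.0, 0.3, -4.8]
width: 47.0
gripper_force: 63.8
```

To row units: 0.5 mm is 0.001.

{"name": "shift_gripper", "arguments": {
  "ticks": [
    [0, 0, 0.001, 0, 0, 0, 40],
    [0, 0, 0, 0, 0, 0, 40]
  ]
}}

```text
clock: 19.95
eef_pos: [508.0, -346.6, 76.4]
tool_rot: [3.142, -0.0, -0.0]
force: [-0.5, 1.1, 0.4]
width: 47.0
gripper_force: 64.2
```

Weight has gone onto the tray floor. I'll release and rise.

To row units: -40 mm is -0.08, -30 mm is -0.06.

{"name": "shift_gripper", "arguments": {
  "ticks": [
    [0, 0, 0, 0, 0, 0, 52],
    [0, 0, 0, 0, 0, 0, 60],
    [0, 0, 0, 0, 0, 0, 85],
    [0, 0, 0, 0, 0, 0, 85],
    [0, 0, 0, 0, 0, 0, 85],
    [0, 0, 0, 0, 0, 0, 85],
    [0, 0, 0, 0, 0, 0, 85],
    [0, 0, -0.02, 0, 0, 0, 85],
    [0, 0, -0.06, 0, 0, 0, 85],
    [0, 0, -0.08, 0, 0, 0, 85],
    [0, 0, -0.08, 0, 0, 0, 85],
    [0, 0, -0.08, 0, 0, 0, 85]
  ]
}}

```text
clock: 21.15
eef_pos: [507.8, -346.6, 238.2]
tool_rot: [3.141, -0.001, -0.0]
force: [0.5, -0.5, -0.5]
width: 85.2
gripper_force: 0.0
```

{"name": "shift_gripper", "arguments": {
  "ticks": [
    [0, 0, 0, 0, 0, 0, 85],
    [-0.04, 0.08, -0.02, 0, 0, 0, 85],
    [-0.04, 0.09, 0, 0, 0, 0, 85],
    [-0.04, 0.09, 0, 0, 0, 0, 85],
    [-0.04, 0.09, 0, 0, 0, 0, 85],
    [0, 0, 0, 0, 0, 0, 85],
    [0, 0, 0, 0, 0, 0, 85]
  ]
}}

```text
clock: 21.85
eef_pos: [426.3, -522.7, 245.4]
tool_rot: [-3.141, 0.001, -0.004]
force: [0.9, 0.1, 0.6]
width: 84.9
gripper_force: 0.0
```

```bash
python3 - <<'E'
from h import *
a=vision.get_image("scene");b=vision.get_image("side")
cv2.imwrite("pics/f.png",np.hstack([cv2.convertScaleAbs(cv2.resize(a[80:400,60:440],(400,337)),alpha=1.5),cv2.resize(b[83:420,160:560],(400,337))]))
E
```

```text
(no output)
```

View pics/f.png

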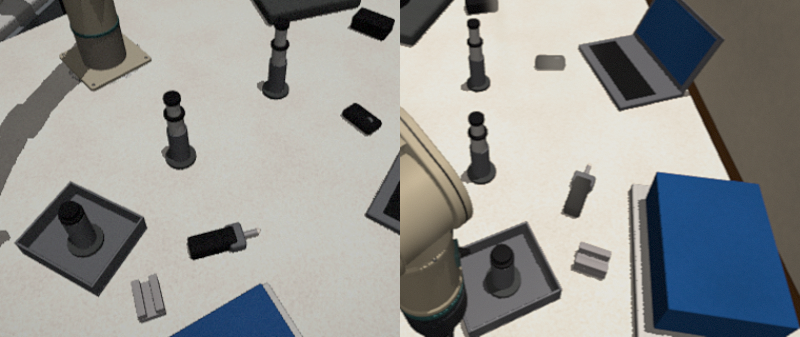

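The shut tube stands upright mid-tray, (80,230) in the left half and (503,275) in the right. The other two tubes and the bystanders are unmoved.

```bash
python3 -c "
from cell import ctrl, vision
print(ctrl.finish_job())"
```

```text
the job is handed in; nothing more can be done
None
```

The empty tube, first standing near (683, 125) mm, is pushed fully home and stands upright in the tray; the job was handed in at about 22 s. The tube near (458, -57) has a rod, I never pressed the third, and both still stand in place with nothing else disturbed.

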